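Size a shouldered stirrer spindle in the hole gauge plate

ROBOT

A 6-joint arm with a two-finger parallel gripper is mounted at the origin on the work surface. World frame = base frame: x ahead of the robot, y to its left, z up, the work surface at z = 0. Lengths are in m, angles in rad, forces in N, time in s.
With the tool pointing down it reaches from about 0.3 to 0.75 m from the base axis. Payload 8.5 kg.
Tool frame: the origin (TCP) lies on the centre line of the jaws, within the pads' length; the fingertips stand 25 mm ahead of it and the grasp point (between the pads) lies 6 mm ahead of it; z points along the fingers, y is the line along which they close (so a half turn about z gives the same grasp; the last joint's range is limited). The gripper opens to 85 mm and grips with 20 to 120 N. Pads are 22 mm wide; open, the fingers measure 114 mm over their backs; the gripper's body (76 mm by 85 mm) begins 54 mm behind the grasp point. The pads swing forward as they close: fully open they stand 13 mm farther back than shut.
Start: joints at [1.029, 0.381, 1.297, -0, 1.464, -0.215], TCP at [0.177, 0.521, 0.216] pointing down, gripper open.
Joint ranges: [-3.11, 3.11], [-0.89, 2.33], [0.22, 2.48], [-1.42, 4.56], [0.17, 2.85], [-2.88, 2.88]. Speed limits (rad/s): [2.39, 2.39, 3.14, 3.14, 3.14, 3.14].

INTERFACE

Orientations are given as a unit quaternion [x, y, z, w].
In Python, from station import env, optics, workorder gives the robot as it stands.
- The arm moves only by the tool servo_tool, never from a script. Its argument "commands" is a list of rows, each a list of 3 entries, a list of its own where there are three numbers: the opening, from -1 (shut) to 1 (fully open), then the shift along the tool's x, y, z each as a share of 0.1 m, from -1 to 1, then the turn, a rotation vector about the tool's x, y, z each as a share of 90 degrees, from -1 to 1. In form: [[hand, [dx, dy, dz], [rx, ry, rz]], ...]. A call has 1 to 20 rows; each row is the pose to reach, as a shift and turn from the pose commanded when the call began, along the tool's axes at that moment; what a row does not reach only later rows make up. A row lasts 1/10 s, in which the tool goes at most 50 mm and 8.59 degrees, less where a joint would pass 70% of its speed; a pose out of reach is approached as far as the arm can. A call with a number of a shift or a turn outside -1 to 1 is refused whole. A call with a gripper value outside its range is refused whole. The fingers move at their own pace and stop on an object; "grip_force" is the grip in N (left out, the last holds). Time passes only in rows, so rows that repeat a pose let the fingers close. It gives the time, the measured TCP pose, the force, the opening and the grip force at its end, in the units of the state.
- env.state(): the state, without advancing time (a new reading comes with each control period).
- optics.snapshot(name): name is "scene" or "top"; returns the picture (420x560x3 uint8, blue, green, red); there is no depth.
- optics.calibration(name): a dict with "fovy" (degrees; the focal length in pixels is half the picture's height over the tangent of half this angle, whatever the lens; pixels are square), "cx", "cy" (the principal point, pixels), "extrinsics" (4x4, takes a point from world to camera coordinates). Camera axes: x right, y down, z forward; pixel columns grow to the right and rows downward; lengths in m; the calibration is good to about 2 mm. A picture is of the moment at which its call begins. calibration takes no time and is no camera call.
- workorder.job_done(): hands the job in; it is judged then, once.
The state is a dict: "time": time; "q": joint angles; "qvel": joint speeds; "joint_torque": joint torques, N m; "ee_pos": TCP position; "tcp_rot": TCP orientation; "ft_force": force on the tool from outside, world axes, zero at the start; "ft_torque": the same for the moment, N m; "finger_gap": finger opening in m; "grip_force": force on a finger pad.
Only numpy, scipy, OpenCV 4.12 (cv2) and the standard library are available. Lean on these libraries where they do the work, as an engineer would, in place of code of your own. Each camera call takes 0.05 s, during which the arm holds its last target. There are 200 camera calls.

TASK

Find which hole of the front gauge plate fits the shouldered steel spindle: lift it from its wooden block, try the widest hole first and step down along the row until the thin shank goes through but the shoulder is stopped by the rim. Feel for it gently, without forcing the spindle against the plate, and leave it standing upright in that hole, shoulder fully seated and let go; do not disturb the other things on the bench.

Things in the scene. Friction and masses are not known exactly. Their poses are not given: they have to be found in the camera images.
- spindle: Plain steel spindle, standing upright. Origin: centre of the shank's lower end; z up along its axis. From below: shank 12 mm diameter, 34 mm long (foot chamfered to 9.6 mm); shoulder collar 16.5 mm diameter from 34 to 46 mm; round handle 14 mm diameter from 46 to 94 mm (top). Mass 80 to 170 g.
- block: Fixed wooden block, 60 x 60 x 45 mm, origin under its centre. The spindle starts in its 13.5 mm through-hole, the shoulder resting on the top, so the spindle's origin is 11 mm above the bench.
- stand: Fixed gauge stand, base 175 x 205 x 8 mm, origin under the centre of the base, x away from the front bay, y along the plates. Carries three loose steel gauge plates, each 40 x 170 x 10 mm, tops 60 mm above the bench, in bays at x = -52 mm (front, nearest the robot), 0 and +52 mm (spares, not used). Each has a row of four through-holes that get smaller from +y to -y.
- cradle: The two aluminium end supports of the front bay, fixed to the stand, axes as the stand's, origin on the bench under the middle of the front plate. They carry the front plate (0.4 kg), which is loose and can lie about 1 mm off its nominal place between stops 6 mm high. Which of the three plates lies in front varies: see the holes.
- hole0 (a point): Nominal centre of the widest hole of the row of the front plate, at the plate's top face, 60 mm above the bench; axes as the stand's. Holes are 34 mm apart, open below down to the base. Bore, by plate: 21, 24 or 27 mm. 21 mm and more lets even the shoulder through.
- hole1 (a point): Nominal centre of the second hole of the front plate, at the plate's top face, 60 mm above the bench; axes as the stand's. Holes are 34 mm apart, open below down to the base. Bore, by plate: 13.5, 21 or 24 mm. 13.5 mm passes the shank and stops the shoulder.
- hole2 (a point): Nominal centre of the third hole of the front plate, at the plate's top face, 60 mm above the bench; axes as the stand's. Holes are 34 mm apart, open below down to the base. Bore, by plate: 9.5, 13.5 or 21 mm. 9.5 mm and less stops the shank's foot.
- hole3 (a point): Nominal centre of the smallest hole of the front plate, at the plate's top face, 60 mm above the bench; axes as the stand's. Holes are 34 mm apart, open below down to the base. Bore, by plate: 6.5, 9.5 or 13.5 mm. Every plate has one 13.5 mm hole.
- amber_jar: Bystander, loose: amber glass jar, 44 mm across, 70 mm tall; origin under its middle.
- dish: Bystander, loose: white porcelain dish, 70 mm across, 25 mm tall; origin under its middle.
- beaker: Bystander, loose: small glass beaker, 56 mm across, 70 mm tall; origin under its middle.
- stopper: Bystander, loose: black rubber stopper, 32 mm across, 28 mm tall; origin under its middle.
- wrench: Bystander, loose: steel spanner, 160 mm long, lying flat; origin on the bench at its middle.
- wash_bottle: Bystander, loose: white bottle with a red cap, 54 mm across, 90 mm tall; origin under its middle.
- collar: Bystander, loose: brass ring, 48 mm across, 14 mm tall; origin under its middle.

How it is judged:
On the way:
1. the shank is put down through the widest hole (horizontal distance between spindle and hole0 below 0.011 m and z of spindle in the frame of hole0 below -0.025 m).
At the end, for the whole second after the job is handed in: The spindle stands upright (within 0.06 rad) and still, released, in the one hole of the front plate that passes its shank and stops its shoulder: within 3 mm of that hole's nominal centre, its lower end 31.5 to 36.5 mm below the plate's top face (34 mm when fully seated) (((horizontal distance between spindle and hole1 below 0.003 m and z of spindle in the frame of hole1 between -0.0365 and -0.0315 m) or (horizontal distance between spindle and hole2 below 0.003 m and z of spindle in the frame of hole2 between -0.0365 and -0.0315 m) or (horizontal distance between spindle and hole3 below 0.003 m and z of spindle in the frame of hole3 between -0.0365 and -0.0315 m)) and angle between spindle's own z axis and vertical below 0.06 rad and contact force between the fingers and spindle below 0.1 N and linear speed of spindle below 0.01 m/s); the robot touches nothing.
It fails at once if the spindle is forced: the front supports bear more than 30 N (the plate's own weight is 4 N) (contact force between cradle and anything else above 30 N).
It fails at once if another thing on the bench is moved by more than 30 mm (distance of any of amber_jar, dish, beaker, stopper, wrench, wash_bottle, collar from where it was at the start of the episode above 0.03 m).
It also fails if it takes over 64 s, if anything falls off the work surface, if the arm or the gripper's body presses on something with over 40 N, if the wrist force passes 120 N, or if a joint passes its speed limit or range.

## Working session

There is one attempt and no reset: what is moved stays moved. The work goes in short steps, Python scripts to look and compute and a tool call to move; the robot and the scene stay as the last step left them, time stands still between calls to the robot, and variables do not carry over. Pictures are saved under pics/ and viewed, at most 10 in all, crops included, and the job is handed in when it is done.

Besides the shell and the picture viewer there is one more tool, called after "Request:" as name([rows], argument=value, ...), one row to a line, values as JSON. servo_tool: Moves the arm, as the interface text tells. Its arguments: {"type":"object","properties":{"commands":{"type":"array"},"grip_force":{"type":"number"}},"required":["commands"]}

```bash
mkdir -p pics; ls
python3 - <<'E'
from station import env, optics
import cv2
for n in("scene","top"):
    cv2.imwrite(f"pics/{n}0.png",optics.snapshot(n)); print(optics.calibration(n))
print(env.state())
E
```

```text
pics
{'fovy': 54.44246676507034, 'cx': 275.29829579138635, 'cy': 207.2418402833447, 'extrinsics': array([[ 0.78010755,  0.62561249, -0.00642021, -0.47258976],
       [ 0.52779516, -0.66357518, -0.53018889, -0.29304739],
       [-0.33595308,  0.4102158 , -0.84785525,  1.18140983],
       [ 0.        ,  0.        ,  0.        ,  1.        ]])}
{'fovy': 42.60200799186337, 'cx': 285.05507557221256, 'cy': 205.3127053224846, 'extrinsics': array([[ 2.55832149e-02, -9.99672169e-01,  1.02626963e-03,
        -3.82469501e-02],
       [-9.93753040e-01, -2.55432643e-02, -1.08639025e-01,
         5.99476491e-01],
       [ 1.08629624e-01,  1.75947695e-03, -9.94080736e-01,
         1.48155038e+00],
       [ 0.00000000e+00,  0.00000000e+00,  0.00000000e+00,
         1.00000000e+00]])}
{'time': 0.1, 'q': array([ 1.02872256e+00,  3.81153100e-01,  1.29815910e+00,  1.56676174e-05,
        1.46356204e+00, -2.15339476e-01]), 'qvel': array([-5.41779732e-04, -1.70910485e-03, -2.31781538e-03,  6.65332454e-04,
       -1.01605927e-05, -1.08711803e-03]), 'joint_torque': array([ 4.02330523e-03, -4.49217939e+01, -2.31658888e+01, -1.94737067e-04,
        3.61941624e-03, -6.61461755e-06]), 'ee_pos': array([0.17640146, 0.5206626 , 0.2158691 ]), 'tcp_rot': array([ 1.62642235e-01,  9.86684900e-01, -5.92508721e-04, -2.44149592e-04]), 'ft_force': array([-0.12426538,  0.22554252,  0.21692889]), 'ft_torque': array([-0.03223832,  0.01400803, -0.0186819 ]), 'grip_force': 0.0, 'finger_gap': 0.08548693108108635}
```

View pics/scene0.png

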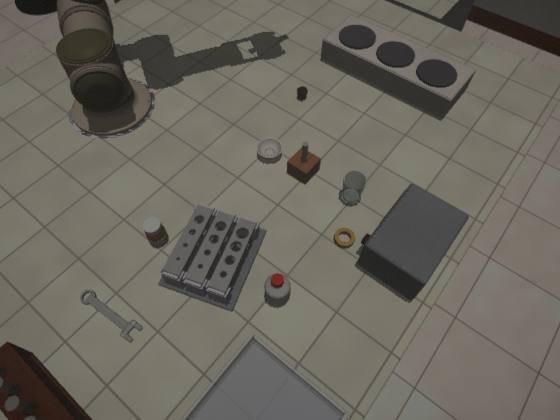

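View pics/top0.png

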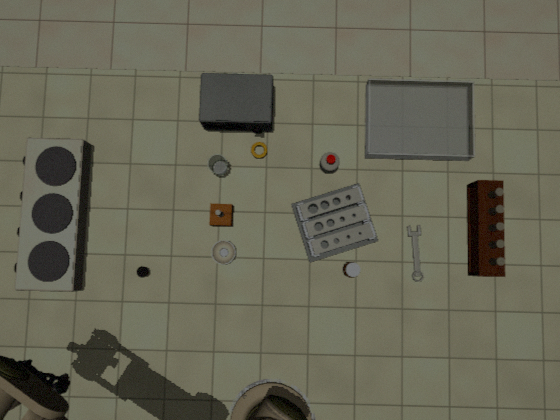

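The scene view shows the spindle in its block at about (304,155) and the stand at about (215,255). In the top view they are at about (220,213) and (335,222), with the robot at the bottom. I'll enlarge both top-view areas.

```bash
cat > h.py <<'E'
import numpy as np, cv2
from station import env, optics
def cam(n):
    c=optics.calibration(n); f=210/np.tan(np.radians(c["fovy"])/2)
    return f,c["cx"],c["cy"],np.array(c["extrinsics"])
def ray(n,u,v,z):
    f,cx,cy,E=cam(n); R,t=E[:3,:3],E[:3,3]
    d=R.T@np.array([(u-cx)/f,(v-cy)/f,1]); o=-R.T@t
    return o+d*(z-o[2])/d[2]
def proj(n,p):
    f,cx,cy,E=cam(n); q=E[:3,:3]@np.array(p)+E[:3,3]
    return np.array([cx+f*q[0]/q[2],cy+f*q[1]/q[2]])
E
python3 - <<'E'
import cv2,numpy as np
t=cv2.imread("pics/top0.png");s=cv2.imread("pics/scene0.png")
def z(im,u,v,w,h,k): return cv2.convertScaleAbs(cv2.resize(im[v:v+h,u:u+w],None,fx=k,fy=k,interpolation=cv2.INTER_CUBIC),alpha=1.7)
a=z(t,285,175,100,100,4); b=z(t,195,185,50,100,4)
c=z(s,155,195,120,120,3); 
cv2.imwrite("pics/z1.png",np.hstack([a,b]))
cv2.imwrite("pics/z2.png",np.hstack([z(s,155,195,120,120,4),z(s,265,125,75,120,4)]))
E
```

```text
(no output)
```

View pics/z1.png

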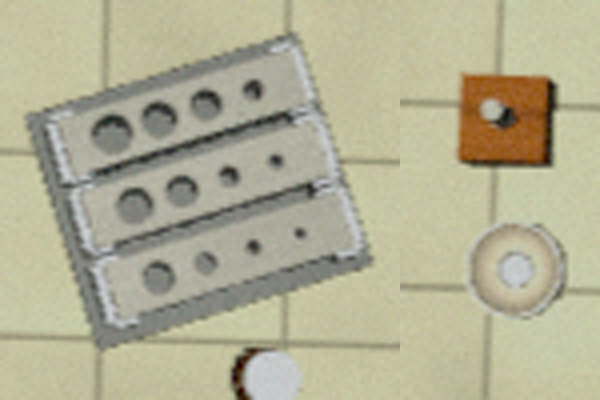

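View pics/z2.png

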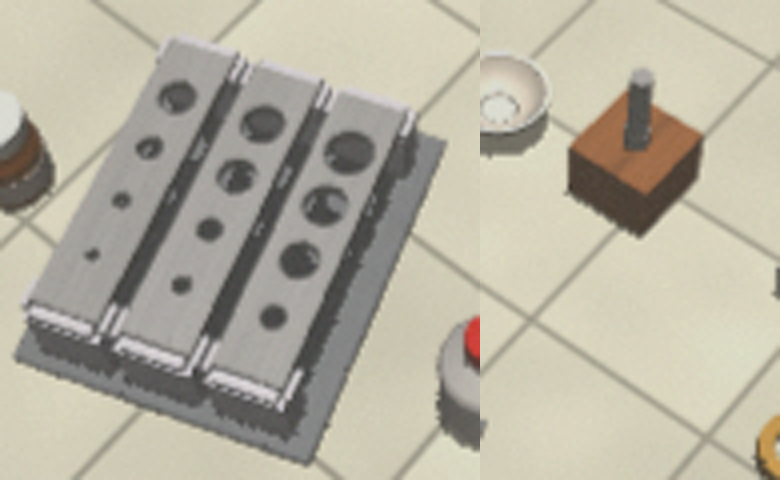

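The front plate has only one hole that lets the shoulder through, so its bores read 21, 13.5, 9.5 and 6.5 mm and hole1 should fit. In z1 its holes are at (159,277), (205,263), (253,247) and (300,233). The spindle top is at (491,110) in z1 and (642,76) in z2.

```bash
cat > m.py <<'E'
from h import *
def blob(g,u,v,r):
    # darkness-weighted centroid round (u,v)
    k=6; p=cv2.resize(cv2.getRectSubPix(g,(2*r+1,2*r+1),(u,v)),None,fx=k,fy=k,interpolation=cv2.INTER_CUBIC)
    th=(np.percentile(p,5)+np.percentile(p,85))/2
    m=(p<th).astype(np.uint8); n,l,st,ce=cv2.connectedComponentsWithStats(m)
    c=(np.array(p.shape[::-1])-1)/2; d=[np.hypot(*(ce[i]-c)) for i in range(1,n)]; i=1+int(np.argmin(d))
    x,y,w,h,a=st[i]; b=np.array([x+(w-1)/2,y+(h-1)/2])
    return np.array([u,v])+(b-c)/k, a/k/k
E
python3 - <<'E'
from m import *
t=cv2.cvtColor(cv2.imread("pics/top0.png"),cv2.COLOR_BGR2GRAY).astype(np.float32);s=cv2.cvtColor(cv2.imread("pics/scene0.png"),cv2.COLOR_BGR2GRAY).astype(np.float32)
tf=lambda u,v:(285+u/4-.4,175+v/4-.4); sf=lambda u,v:(155+u/4-.4,195+v/4-.4)
T=[tf(*p) for p in[(159,277),(205,263),(253,247),(300,233)]]
S=[sf(*p) for p in[(177,97),(149,147),(121,200),(92,254)]]
P=[]
for n,g,L in(("top",t,T),("scene",s,S)):
    for (u,v),r in zip(L,(6,5,4,3)):
        c,a=blob(g,u,v,r); p=ray(n,*c,.06); print(n,np.round((u,v),1),c.round(2),round(a,1),p.round(4),ray(n,u,v,.06).round(4))
print("sp",ray("top",217.6,212.2,.105),ray("scene",305.1,143.7,.105))
for p in[(28,113),(295,35),(370,265),(102,348)]: print("base",ray("top",*tf(*p),.008).round(4))
for p in[(62,75),(149,75),(149,163),(62,163)]: print("blk",ray("top",195+p[0]/4-.4,185+p[1]/4-.4,.045).round(4))
for p in[(640,89),(703,138),(641,193),(568,149)]: print("blkS",ray("scene",265+(p[0]-480)/4-.4,125+p[1]/4-.4,.045).round(4))
print("jar",ray("top",285+272/4,175+375/4,.07),"dish",ray("top",195+117/4,185+268/4,.02),"beaker",ray("top",220,166,.05))
E
```

```text
top [324.4 243.8] [324.27 243.68] 53.1 [ 0.4943 -0.133   0.06  ] [ 0.4939 -0.1332  0.06  ]
top [335.8 240.4] [336.18 240.18] 26.4 [ 0.5047 -0.1655  0.06  ] [ 0.5043 -0.1646  0.06  ]
top [347.8 236.4] [347.93 236.27] 11.0 [ 0.5163 -0.1975  0.06  ] [ 0.5161 -0.1973  0.06  ]
top [359.6 232.8] [359.6  232.77] 7.1 [ 0.5267 -0.2294  0.06  ] [ 0.5265 -0.2295  0.06  ]
scene [198.8 218.8] [198.77 218.85] 59.2 [ 0.4956 -0.1343  0.06  ] [ 0.4957 -0.1342  0.06  ]
scene [191.8 231.4] [191.77 231.52] 30.2 [ 0.5062 -0.1669  0.06  ] [ 0.506  -0.1665  0.06  ]
scene [184.8 244.6] [184.85 244.6 ] 15.6 [ 0.5172 -0.1989  0.06  ] [ 0.5172 -0.1989  0.06  ]
scene [177.6 258.1] [177.52 258.18] 9.1 [ 0.528 -0.231  0.06 ] [ 0.528  -0.2308  0.06  ]
sp [0.5692169  0.15673429 0.105     ] [0.57207186 0.15562461 0.105     ]
base [ 0.6105 -0.0413  0.008 ]
base [ 0.6718 -0.2315  0.008 ]
base [ 0.5083 -0.2865  0.008 ]
base [ 0.4448 -0.0977  0.008 ]
blk [0.599  0.1862 0.045 ]
blk [0.6006 0.1256 0.045 ]
blk [0.5392 0.1234 0.045 ]
blk [0.5376 0.1837 0.045 ]
blkS [0.549  0.1902 0.045 ]
blkS [0.6033 0.1827 0.045 ]
blkS [0.5985 0.1245 0.045 ]
blkS [0.5429 0.1237 0.045 ]
jar [ 0.42820179 -0.21123337  0.07      ] dish [0.46541334 0.14448055 0.02      ] beaker [0.70442293 0.16210424 0.05      ]
```

Both views agree to about 2 mm: hole1 is near (0.5056,-0.166), stand yaw is about 18.5°, and the spindle is near (0.5705,0.156). I'll keep the current tool orientation and move over the spindle.

Request:
servo_tool([
  [1,[-0.98,-0.44,0],[0,0,0]],
  [1,[-0.98,-0.44,0],[0,0,0]],
  [1,[-0.98,-0.44,0],[0,0,0]],
], grip_force=40)

```text
time: 0.4
ee_pos: [0.2579, 0.4451, 0.2161]
tcp_rot: [0.165, 0.986, -0.001, 0.0]
ft_force: [-0.2, 1.4, -0.6]
finger_gap: 0.0849
grip_force: 0.0
```

Request:
servo_tool([
  [1,[-0.98,-0.44,0],[0,0,0]],
  [1,[-0.98,-0.44,0],[0,0,0]],
  [1,[-0.98,-0.44,0],[0,0,0]],
])

```text
time: 0.7
ee_pos: [0.3367, 0.3721, 0.2161]
tcp_rot: [0.165, 0.986, -0.0, 0.0]
ft_force: [0.1, 0.2, -0.2]
finger_gap: 0.0851
grip_force: 0.0
```

Request:
servo_tool([
  [1,[-0.98,-0.44,0],[0,0,0]],
  [1,[-0.98,-0.44,0],[0,0,0]],
  [1,[-0.98,-0.44,0],[0,0,0]],
])

```text
time: 1.0
ee_pos: [0.4153, 0.2991, 0.216]
tcp_rot: [0.165, 0.986, -0.0, 0.0]
ft_force: [-0.3, -0.2, -0.1]
finger_gap: 0.0855
grip_force: 0.0
```

Request:
servo_tool([
  [1,[-0.98,-0.44,0],[0,0,0]],
  [1,[-0.98,-0.44,0],[0,0,0]],
  [1,[-0.98,-0.44,0],[0,0,0]],
])

```text
time: 1.3
ee_pos: [0.4938, 0.2261, 0.2158]
tcp_rot: [0.164, 0.986, -0.0, -0.0]
ft_force: [0.1, 0.9, -0.9]
finger_gap: 0.0851
grip_force: 0.0
```

Request:
servo_tool([
  [1,[-0.98,-0.43,0],[0,0,0]],
  [1,[-0.98,-0.43,0],[0,0,0]],
  [1,[-0.98,-0.43,0],[0,0,0]],
  [1,[-0.98,-0.43,0],[0,0,0]],
  [1,[-0.98,-0.43,0],[0,0,0]],
])

```text
time: 1.8
ee_pos: [0.5693, 0.1576, 0.2164]
tcp_rot: [0.162, 0.987, 0.0, -0.0]
ft_force: [-0.3, 0.2, -0.7]
finger_gap: 0.0851
grip_force: 0.0
```

Request:
servo_tool([
  [1,[-0.016,-0.01,0.4],[0,0,0]],
  [1,[-0.016,-0.01,0.8],[0,0,0]],
  [1,[-0.016,-0.01,0.8],[0,0,0]],
  [1,[-0.016,-0.01,0.8],[0,0,0]],
])

```text
time: 2.2
ee_pos: [0.5712, 0.1559, 0.1377]
tcp_rot: [0.162, 0.987, 0.0, 0.0]
ft_force: [-0.0, 0.2, 0.9]
finger_gap: 0.0851
grip_force: 0.0
```

Request:
servo_tool([
  [1,[0,0,0.2],[0,0,0]],
  [1,[0,0,0.44],[0,0,0]],
  [1,[0,0,0.44],[0,0,0]],
  [1,[0,0,0.44],[0,0,0]],
])

```text
time: 2.6
ee_pos: [0.5723, 0.1552, 0.0947]
tcp_rot: [0.162, 0.987, 0.0, 0.001]
ft_force: [0.2, -0.3, 0.6]
finger_gap: 0.0851
grip_force: 0.0
```

Run:
```python
from h import *
s=optics.snapshot("scene");t=optics.snapshot("top")
z=lambda im,u,v,w,h,k: cv2.convertScaleAbs(cv2.resize(im[v:v+h,u:u+w],None,fx=k,fy=k,interpolation=cv2.INTER_CUBIC),alpha=1.7)
cv2.imwrite("pics/z3.png",np.hstack([z(s,255,90,100,110,4),z(t,170,170,100,110,4)]))
```

```text
(no output)
```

View pics/z3.png

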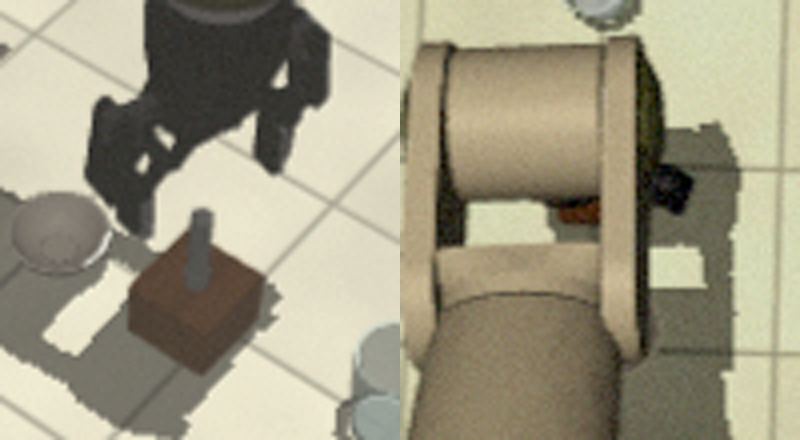

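Run:
```python
from h import *
st=env.state();p=st["ee_pos"];print(p,st["time"],st["q"].round(3))
from scipy.spatial.transform import Rotation as R
r=R.from_quat(st["tcp_rot"]).as_matrix()
for nm,o in(("tcp",[0,0,0]),("tipL",[0,.045,.012]),("tipR",[0,-.045,.012]),("tipLs",[0,.045,.025]),("tipRs",[0,-.045,.025])):
    q=p+r@o; print(nm,((proj("scene",q)-[255,90])*4).round())
print(((proj("scene",[.5706,.1562,.105])-[255,90])*4).round(),((proj("scene",[.5706,.1562,.057])-[255,90])*4).round())
```

```text
[0.57251841 0.15502865 0.09475737] 2.7 [ 0.065  0.562  1.359  0.     1.216 -1.179]
tcp [199. 227.]
tipL [259. 209.]
tipR [136. 272.]
tipLs [257. 223.]
tipRs [136. 286.]
[199. 213.] [195. 265.]
```

Run:
```python
from h import *
for z in(.07,.083,.1,.12,.14): print(z,*(ray("scene",*c,z)[:2].round(3) for c in((290,148.75),(323.75,132.5))),ray("top",238.7,217.5,z)[:2].round(3))
f,cx,cy,E=cam("scene");print(-E[:3,:3].T@E[:3,3])
```

```text
0.07 [0.536 0.145] [0.57 0.24] [0.559 0.103]
0.083 [0.543 0.136] [0.576 0.23 ] [0.558 0.102]
0.1 [0.551 0.125] [0.584 0.216] [0.557 0.1  ]
0.12 [0.561 0.111] [0.593 0.2  ] [0.555 0.099]
0.14 [0.571 0.097] [0.602 0.184] [0.554 0.097]
[ 0.92023811 -0.3834339   0.84325993]
```

Run:
```python
from h import *
s=optics.snapshot("scene");print(env.state()["time"],env.state()["ee_pos"])
z=lambda im,u,v,w,h,k: cv2.convertScaleAbs(cv2.resize(im[v:v+h,u:u+w],None,fx=k,fy=k,interpolation=cv2.INTER_CUBIC),alpha=2.2)
cv2.imwrite("pics/z4.png",z(s,265,100,75,75,7))
```

```text
2.75 [0.5723532  0.15494401 0.0944567 ]
```

View pics/z4.png

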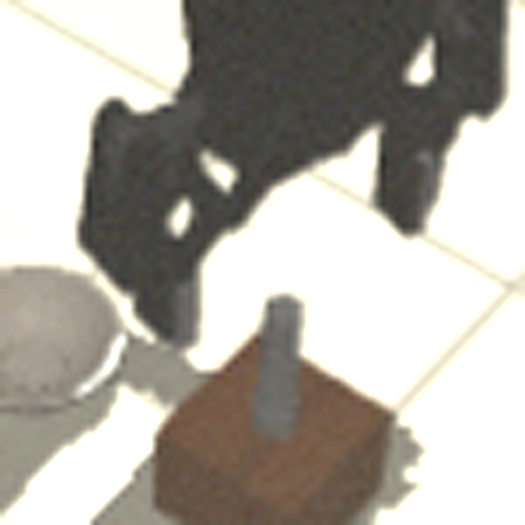

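The fingertips sit above the spindle top, at about z = 0.115. That is higher than the tool data imply for this TCP height. I'll go 12 mm lower, where either reading is safe, close gently and look.

Request:
servo_tool([
  [1,[0.015,0,0.12],[0,0,0]],
  [1,[0.015,0,0.15],[0,0,0]],
  [1,[0.015,0,0.15],[0,0,0]],
  [-0.2,[0.015,0,0.15],[0,0,0]],
  [-0.2,[0.015,0,0.15],[0,0,0]],
  [-0.2,[0.015,0,0.15],[0,0,0]],
  [-0.2,[0.015,0,0.15],[0,0,0]],
  [-0.2,[0.015,0,0.15],[0,0,0]],
], grip_force=20)

```text
time: 3.55
ee_pos: [0.5701, 0.1552, 0.0775]
tcp_rot: [0.163, 0.987, 0.0, 0.0]
ft_force: [-0.8, 1.1, 0.9]
finger_gap: 0.0344
grip_force: 0.0
```

Run:
```python
from h import *
s=optics.snapshot("scene");print(env.state()["time"],env.state()["ee_pos"])
z=lambda im,u,v,w,h,k: cv2.convertScaleAbs(cv2.resize(im[v:v+h,u:u+w],None,fx=k,fy=k,interpolation=cv2.INTER_CUBIC),alpha=2.2)
cv2.imwrite("pics/z5.png",z(s,265,100,75,75,7))
```

```text
3.6 [0.57013415 0.15518708 0.07748584]
```

View pics/z5.png

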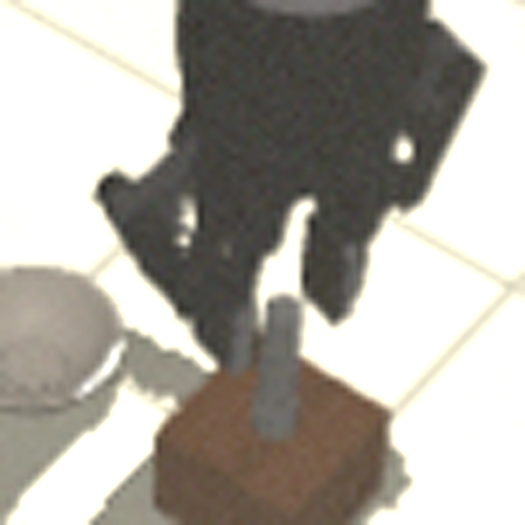

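The image shows the fingertips (232,365) and (340,318) straddling the upper handle at about z = 0.086, so the real fingers stand roughly 30 mm higher than stated. I'll go 12 mm lower, then close.

Request:
servo_tool([
  [-0.2,[0,0,0.04],[0,0,0]],
  [-0.2,[0,0,0.08],[0,0,0]],
  [-0.2,[0,0,0.12],[0,0,0]],
  [-0.2,[0,0,0.12],[0,0,0]],
])

```text
time: 4.0
ee_pos: [0.5697, 0.1551, 0.0646]
tcp_rot: [0.163, 0.987, -0.0, -0.001]
ft_force: [0.0, -0.6, -0.4]
finger_gap: 0.0342
grip_force: 0.0
```

Request:
servo_tool([
  [-1,[0,0,0],[0,0,0]],
  [-1,[0,0,0],[0,0,0]],
  [-1,[0,0,0],[0,0,0]],
  [-1,[0,0,0],[0,0,0]],
  [-1,[0,0,0],[0,0,0]],
  [-1,[0,0,0],[0,0,0]],
])

```text
time: 4.6
ee_pos: [0.5701, 0.1552, 0.0655]
tcp_rot: [0.163, 0.987, 0.0, 0.0]
ft_force: [0.3, -0.1, -0.2]
finger_gap: 0.0129
grip_force: 21.7
```

Run:
```python
from h import *
s=optics.snapshot("scene");print(env.state()["ee_pos"])
z=lambda im,u,v,w,h,k: cv2.convertScaleAbs(cv2.resize(im[v:v+h,u:u+w],None,fx=k,fy=k,interpolation=cv2.INTER_CUBIC),alpha=2.2)
cv2.imwrite("pics/z6.png",z(s,265,100,75,75,7))
```

```text
[0.57013612 0.15523186 0.06547862]
```

View pics/z6.png

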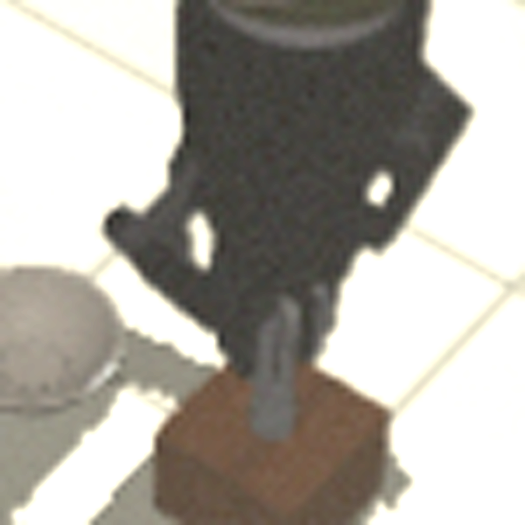

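The gap is 12.9 mm with 21.7 N, so something is held, but the spindle (288,300) appears drawn in front of the fingers. I'll check the geometry numerically before lifting.

Run:
```python
from h import *
from scipy.spatial.transform import Rotation as R
r=R.from_quat([.163,.987,0,0]).as_matrix()
P=lambda q:((proj("scene",q)-[265,100])*7).round()
for nm,p,g in(("z4",[.5724,.155,.0945],.0427),("z5",[.5701,.1552,.0775],.017),("z6",[.5701,.1552,.0655],.007)):
  p=np.array(p)
  print(nm)
  for dz in(0,.03):
    off=[0,0,dz]
    print(dz,"palm",[P(p+r@[sx*.0425,sy*.038,-.048]+off) for sx in(1,-1) for sy in(1,-1)])
    for tip in(.012,.025):print("   tips",tip,[P(p+r@[sx*.011,sy*g,tip]+off) for sy in(1,-1) for sx in(1,-1)])
print(P([.5701,.1552,.105]),P([.5701,.1552,.057]),P([.5701,.1552,.045]))
```

```text
z4
0 palm [array([307., 106.]), array([118., 197.]), array([459., 266.]), array([265., 365.])]
   tips 0.012 [array([359., 279.]), array([396., 320.]), array([155., 382.]), array([191., 425.])]
   tips 0.025 [array([356., 304.]), array([393., 344.]), array([155., 406.]), array([190., 449.])]
0.03 palm [array([313.,  40.]), array([119., 132.]), array([469., 202.]), array([270., 302.])]
   tips 0.012 [array([366., 220.]), array([404., 261.]), array([157., 325.]), array([194., 368.])]
   tips 0.025 [array([363., 246.]), array([401., 287.]), array([156., 350.]), array([193., 393.])]
z5
0 palm [array([299., 138.]), array([113., 229.]), array([448., 298.]), array([257., 396.])]
   tips 0.012 [array([291., 338.]), array([327., 379.]), array([211., 379.]), array([247., 420.])]
   tips 0.025 [array([289., 362.]), array([325., 402.]), array([210., 402.]), array([245., 444.])]
0.03 palm [array([305.,  74.]), array([113., 166.]), array([457., 235.]), array([261., 335.])]
   tips 0.012 [array([296., 281.]), array([333., 322.]), array([214., 322.]), array([251., 364.])]
   tips 0.025 [array([294., 306.]), array([331., 347.]), array([213., 347.]), array([249., 389.])]
z6
0 palm [array([297., 163.]), array([112., 253.]), array([444., 322.]), array([255., 419.])]
   tips 0.012 [array([266., 372.]), array([302., 413.]), array([233., 389.]), array([269., 430.])]
   tips 0.025 [array([264., 395.]), array([299., 436.]), array([232., 412.]), array([267., 453.])]
0.03 palm [array([302., 100.]), array([113., 191.]), array([453., 261.]), array([259., 360.])]
   tips 0.012 [array([270., 316.]), array([307., 358.]), array([237., 333.]), array([273., 375.])]
   tips 0.025 [array([269., 341.]), array([305., 382.]), array([235., 357.]), array([271., 399.])]
[275. 304.] [268. 394.] [266. 416.]
```

The projections show the fingers really are about 30 to 35 mm higher than the TCP reading suggests, and centred on the handle. I'll grip harder, lift, and carry it towards hole0.

Request:
servo_tool([
  [-1,[0,0,0],[0,0,0]],
  [-1,[0,0,0],[0,0,0]],
  [-1,[0,0,-0.2],[0,0,0]],
  [-1,[0,0,-0.4],[0,0,0]],
  [-1,[0,0,-0.6],[0,0,0]],
  [-1,[0,0,-0.85],[0,0,0]],
  [-1,[0,0,-0.85],[0,0,0]],
  [-1,[0,0,-0.85],[0,0,0]],
], grip_force=45)

```text
time: 5.45
ee_pos: [0.5698, 0.1551, 0.15]
tcp_rot: [0.163, 0.987, -0.0, -0.0]
ft_force: [0.6, -0.2, -1.9]
finger_gap: 0.0124
grip_force: 44.1
```

Run:
```python
from h import *
s=optics.snapshot("scene");print(env.state()["ee_pos"],env.state()["finger_gap"],env.state()["ft_force"])
z=lambda im,u,v,w,h,k: cv2.convertScaleAbs(cv2.resize(im[v:v+h,u:u+w],None,fx=k,fy=k,interpolation=cv2.INTER_CUBIC),alpha=2.2)
cv2.imwrite("pics/z7.png",z(s,265,85,75,85,7))
```

```text
[0.56951989 0.15506659 0.14926549] 0.01256416494670496 [-0.55224222 -0.13605473 -2.20699531]
```

View pics/z7.png

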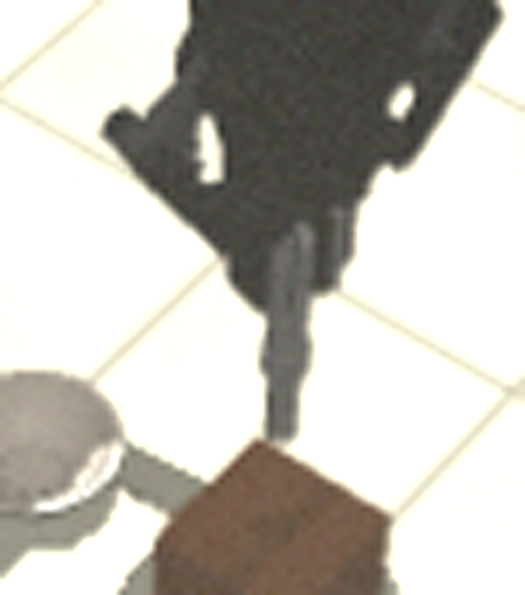

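The spindle is lifted and hangs upright, with its foot at (280,438) and the empty block hole at (268,520). Now to hole0.

Request:
servo_tool([
  [-1,[-0.04,-0.35,0],[0,0,0]],
  [-1,[-0.07,-0.7,0],[0,0,0]],
  [-1,[-0.07,-1,0],[0,0,0]],
  [-1,[-0.07,-1,0],[0,0,0]],
])

```text
time: 5.9
ee_pos: [0.5433, 0.0556, 0.149]
tcp_rot: [0.164, 0.986, -0.0, -0.002]
ft_force: [-0.5, 0.6, -1.2]
finger_gap: 0.0128
grip_force: 44.2
```

Request:
servo_tool([
  [-1,[-0.04,-0.35,0],[0,0,0]],
  [-1,[-0.07,-0.7,0],[0,0,0]],
  [-1,[-0.07,-1,0],[0,0,0]],
  [-1,[-0.07,-1,0],[0,0,0]],
])

```text
time: 6.3
ee_pos: [0.5183, -0.0408, 0.1493]
tcp_rot: [0.164, 0.986, -0.0, -0.001]
ft_force: [-0.7, 0.7, -1.2]
finger_gap: 0.0124
grip_force: 44.3
```

Request:
servo_tool([
  [-1,[-0.04,-0.35,0],[0,0,0]],
  [-1,[-0.08,-0.7,0],[0,0,0]],
  [-1,[-0.08,-0.99,0],[0,0,0]],
  [-1,[-0.08,-0.99,0],[0,0,0]],
  [-1,[-0.08,-0.99,0],[0,0,0]],
])

```text
time: 6.8
ee_pos: [0.495, -0.1343, 0.1498]
tcp_rot: [0.163, 0.987, 0.0, -0.001]
ft_force: [0.7, 0.1, -2.0]
finger_gap: 0.0124
grip_force: 44.4
```

Run:
```python
from h import *
s=optics.snapshot("scene");st=env.state();print(st["ee_pos"],st["ft_force"],st["finger_gap"])
p=st["ee_pos"]; 
old=ray("scene",305,147.6,.0955); print("old foot",old,"pred",proj("scene",[.5703,.156,.0955]))
foot=p+[.0005,.001,-.0545]
print("pred foot px",(proj("scene",foot)-[160,160])*6,"hole0 px",(proj("scene",[.4950,-.1337,.06])-[160,160])*6)
z=lambda im,u,v,w,h,k: cv2.convertScaleAbs(cv2.resize(im[v:v+h,u:u+w],None,fx=k,fy=k,interpolation=cv2.INTER_CUBIC),alpha=2.2)
cv2.imwrite("pics/z8.png",z(s,160,160,90,95,6))
```

```text
[ 0.49514347 -0.13386872  0.14989056] [ 0.97584627 -0.98797971 -0.86755759] 0.012442844695857552
old foot [0.57461356 0.15267707 0.0955    ] pred [304.37440565 145.89170837]
pred foot px [219.25262733 300.56273681] hole0 px [232.63857004 351.11153975]
```

View pics/z8.png

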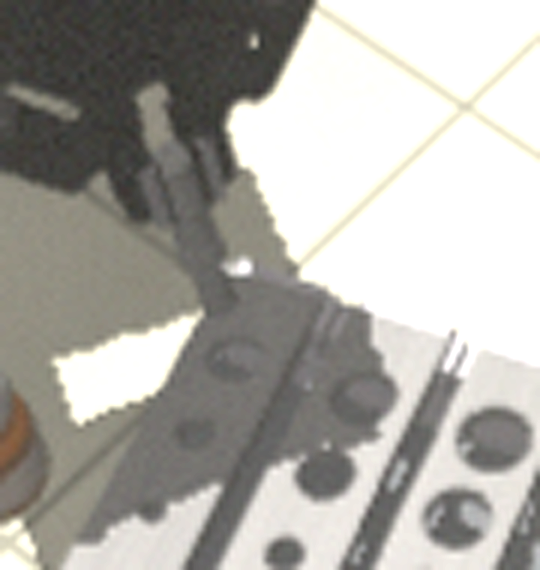

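The foot is at (218,308), matching the prediction of (219,300), with hole0 at (235,360) just below it. I'll descend in stages, watching the force.

Request:
servo_tool([
  [-1,[0,0,0.15],[0,0,0]],
  [-1,[0,0,0.3],[0,0,0]],
  [-1,[0,0,0.35],[0,0,0]],
  [-1,[0,0,0.35],[0,0,0]],
])

```text
time: 7.25
ee_pos: [0.495, -0.1339, 0.1149]
tcp_rot: [0.162, 0.987, 0.0, -0.001]
ft_force: [0.7, 0.4, -1.0]
finger_gap: 0.0126
grip_force: 44.4
```

Request:
servo_tool([
  [-1,[0,0,0.02],[0,0,0]],
  [-1,[0,0,0.04],[0,0,0]],
  [-1,[0,0,0.04],[0,0,0]],
  [-1,[0,0,0.04],[0,0,0]],
])

```text
time: 7.65
ee_pos: [0.495, -0.1351, 0.1117]
tcp_rot: [0.163, 0.987, -0.0, 0.0]
ft_force: [-0.1, 0.0, -0.8]
finger_gap: 0.012
grip_force: 44.4
```

Request:
servo_tool([
  [-1,[0,0,0.02],[0,0,0]],
  [-1,[0,0,0.04],[0,0,0]],
  [-1,[0,0,0.04],[0,0,0]],
  [-1,[0,0,0.04],[0,0,0]],
])

```text
time: 8.05
ee_pos: [0.4949, -0.1351, 0.1074]
tcp_rot: [0.163, 0.987, 0.0, -0.0]
ft_force: [-0.3, -0.6, -2.2]
finger_gap: 0.0124
grip_force: 44.4
```

Foot is 7 mm below the rim with no force, so I'll continue.

Request:
servo_tool([
  [-1,[0,0,0.04],[0,0,0]],
  [-1,[0,0,0.08],[0,0,0]],
  [-1,[0,0,0.12],[0,0,0]],
  [-1,[0,0,0.12],[0,0,0]],
])

```text
time: 8.45
ee_pos: [0.4946, -0.1349, 0.0947]
tcp_rot: [0.163, 0.987, 0.0, -0.001]
ft_force: [-0.1, -0.0, -1.0]
finger_gap: 0.0121
grip_force: 44.4
```

Request:
servo_tool([
  [-1,[0,0,0.04],[0,0,0]],
  [-1,[0,0,0.08],[0,0,0]],
  [-1,[0,0,0.12],[0,0,0]],
  [-1,[0,0,0.12],[0,0,0]],
  [-1,[0,0,0.12],[0,0,0]],
])

```text
time: 8.95
ee_pos: [0.4949, -0.1351, 0.0834]
tcp_rot: [0.163, 0.987, 0.0, -0.0]
ft_force: [0.4, 0.5, -1.3]
finger_gap: 0.0124
grip_force: 44.4
```

The shank is 31 mm down in hole0 without contact. Now I'll lift out and step to hole1.

Request:
servo_tool([
  [-1,[0,0,-0.1],[0,0,0]],
  [-1,[0,0,-0.25],[0,0,0]],
  [-1,[0,0,-0.43],[0,0,0]],
  [-1,[0,0,-0.43],[0,0,0]],
  [-1,[-0.1,-0.13,-0.43],[0,0,0]],
  [-1,[-0.2,-0.27,-0.43],[0,0,0]],
  [-1,[-0.2,-0.27,-0.43],[0,0,0]],
  [-1,[-0.2,-0.27,-0.43],[0,0,0]],
])

```text
time: 9.75
ee_pos: [0.505, -0.1677, 0.1256]
tcp_rot: [0.163, 0.987, 0.0, -0.001]
ft_force: [0.4, -0.2, -1.0]
finger_gap: 0.0122
grip_force: 44.4
```

Run:
```python
from h import *
ps=[]
for i in range(4):
    s=optics.snapshot("scene");ps.append(env.state()["ee_pos"])
p=np.mean(ps,0);print(p)
cv2.imwrite("pics/h1.png",s)
g=cv2.cvtColor(s,cv2.COLOR_BGR2GRAY)
foot=p+[.0005,.001,-.0545]; u,v=proj("scene",foot);hu,hv=proj("scene",[.5056,-.1662,.06]);print(u,v,hu,hv)
for r in range(int(v)-14,int(v)+14): print(r,int(u)-15,g[r,int(u)-15:int(u)+16])
```

```text
[ 0.50499455 -0.16694609  0.12603346]
190.89634176044544 228.4856435664011 191.8067299317354 231.15578450303465
214 175 [ 29  28  28  34  44  47  45  33  45  47  46  44  45  42  49  63  70  91
 102 104  98  68  51  53  54  54  55  53  53  54  53]
215 175 [ 36  27  28  29  42  44  47  34  37  45  46  44  42  42  54  66  76 101
 104 103  99  90  52  51  52  51  52  53  54  53  55]
216 175 [ 49  35  33  40  50  47  44  37  38  48  47  46  45  40  44  64  90 103
 105 100  86  67  47  46  48  48  47  48  54  53  54]
217 175 [63 54 51 58 60 49 51 50 41 47 47 47 44 43 43 59 94 93 93 86 47 43 44 51
 50 51 50 48 50 54 51]
218 175 [62 64 64 65 63 59 57 62 50 46 45 48 44 46 45 51 64 53 52 49 45 48 46 57
 55 56 57 54 52 53 53]
219 175 [65 64 63 65 64 63 65 64 50 46 46 47 46 45 45 45 41 51 50 47 50 63 47 56
 56 56 54 55 54 53 53]
220 175 [64 64 64 65 65 65 65 62 58 50 48 46 47 47 47 47 43 51 51 47 59 77 44 49
 52 54 54 53 53 50 55]
221 175 [63 64 64 65 65 67 64 66 62 51 48 48 48 50 47 43 43 48 53 51 64 79 55 44
 46 46 50 51 52 54 54]
222 175 [65 66 66 64 66 65 64 64 65 54 48 47 48 46 46 43 43 50 
[... 1719 characters left out ...]
7  46  44  47]
236 175 [106 105 117 121 115  79  52  53  54  52  51  52  52  52  55  53  53  53
  53  53  52  53  52  52  49  43  44  44  45  47  50]
237 175 [ 93 108 112  67  58  53  52  52  53  51  51  52  52  53  52  53  54  52
  52  52  53  54  53  51  44  42  43  46  44  46  53]
238 175 [63 67 68 64 55 53 53 53 53 52 52 51 53 54 54 52 52 52 53 54 53 52 52 48
 41 43 45 44 47 49 51]
239 175 [66 66 65 58 54 53 54 53 53 51 52 52 53 52 54 53 50 54 51 51 54 54 49 45
 43 43 43 44 46 54 54]
240 175 [66 67 63 55 53 51 52 53 52 51 51 52 54 52 54 54 52 53 52 53 52 52 51 41
 41 46 45 45 52 53 53]
241 175 [67 66 59 53 54 54 52 52 52 50 53 53 51 53 52 52 51 52 54 53 52 49 40 42
 46 46 47 45 53 55 54]
```

Predicted foot position and hole1 agree to 0.5 mm. I'll drop the grip to 20 N so it slips before forcing, then feel down in small steps.

Request:
servo_tool([
  [-1,[0,0,0.05],[0,0,0]],
  [-1,[0,0,0.1],[0,0,0]],
  [-1,[0,0,0.1],[0,0,0]],
  [-1,[0,0,0.1],[0,0,0]],
], grip_force=20)

```text
time: 10.35
ee_pos: [0.5051, -0.1669, 0.1162]
tcp_rot: [0.163, 0.987, 0.0, -0.0]
ft_force: [-0.3, -0.2, -0.6]
finger_gap: 0.0122
grip_force: 44.4
```

Request:
servo_tool([
  [-1,[0,0,0.01],[0,0,0]],
  [-1,[0,0,0.02],[0,0,0]],
  [-1,[0,0,0.02],[0,0,0]],
])

```text
time: 10.65
ee_pos: [0.5052, -0.167, 0.1144]
tcp_rot: [0.163, 0.987, 0.0, -0.0]
ft_force: [0.2, -0.3, -0.9]
finger_gap: 0.0124
grip_force: 44.4
```

Request:
servo_tool([
  [-1,[0,0,0.01],[0,0,0]],
  [-1,[0,0,0.015],[0,0,0]],
  [-1,[0,0,0.015],[0,0,0]],
])

```text
time: 10.95
ee_pos: [0.5052, -0.167, 0.1129]
tcp_rot: [0.163, 0.987, 0.0, -0.0]
ft_force: [-0.6, -0.3, -1.8]
finger_gap: 0.0125
grip_force: 44.4
```

Request:
servo_tool([
  [-1,[0,0,0.01],[0,0,0]],
  [-1,[0,0,0.015],[0,0,0]],
  [-1,[0,0,0.015],[0,0,0]],
])

```text
time: 11.25
ee_pos: [0.5052, -0.167, 0.1114]
tcp_rot: [0.163, 0.987, 0.0, -0.0]
ft_force: [0.2, -0.2, -1.2]
finger_gap: 0.0126
grip_force: 44.4
```

Request:
servo_tool([
  [-1,[0,0,0.01],[0,0,0]],
  [-1,[0,0,0.015],[0,0,0]],
  [-1,[0,0,0.015],[0,0,0]],
])

```text
time: 11.55
ee_pos: [0.5052, -0.167, 0.1098]
tcp_rot: [0.163, 0.987, 0.0, -0.0]
ft_force: [-1.0, -0.3, -1.7]
finger_gap: 0.0124
grip_force: 44.4
```

It's about 4.7 mm in, with no contact force yet.

Request:
servo_tool([
  [-1,[0,0,0.01],[0,0,0]],
  [-1,[0,0,0.02],[0,0,0]],
  [-1,[0,0,0.02],[0,0,0]],
])

```text
time: 11.85
ee_pos: [0.5052, -0.167, 0.1078]
tcp_rot: [0.163, 0.987, 0.0, -0.0]
ft_force: [-0.1, -0.4, -0.9]
finger_gap: 0.0125
grip_force: 44.4
```

Request:
servo_tool([
  [-1,[0,0,0.01],[0,0,0]],
  [-1,[0,0,0.02],[0,0,0]],
  [-1,[0,0,0.03],[0,0,0]],
  [-1,[0,0,0.03],[0,0,0]],
])

```text
time: 12.25
ee_pos: [0.5051, -0.167, 0.1047]
tcp_rot: [0.163, 0.987, 0.0, -0.0]
ft_force: [-0.7, 0.3, -1.6]
finger_gap: 0.0127
grip_force: 44.4
```

Request:
servo_tool([
  [-1,[0,0,0.02],[0,0,0]],
  [-1,[0,0,0.04],[0,0,0]],
  [-1,[0,0,0.05],[0,0,0]],
  [-1,[0,0,0.05],[0,0,0]],
])

```text
time: 12.65
ee_pos: [0.5052, -0.167, 0.0997]
tcp_rot: [0.163, 0.987, 0.0, -0.0]
ft_force: [-0.3, -0.9, -1.1]
finger_gap: 0.0124
grip_force: 44.4
```

Shank is 15 mm in and sliding freely. I'll lower it close to seating.

Request:
servo_tool([
  [-1,[0,0,0.03],[0,0,0]],
  [-1,[0,0,0.06],[0,0,0]],
  [-1,[0,0,0.08],[0,0,0]],
  [-1,[0,0,0.08],[0,0,0]],
])

```text
time: 13.05
ee_pos: [0.5051, -0.167, 0.0915]
tcp_rot: [0.163, 0.987, 0.0, -0.0]
ft_force: [-0.2, 0.4, -1.6]
finger_gap: 0.0127
grip_force: 44.4
```

Request:
servo_tool([
  [-1,[0,0,0.03],[0,0,0]],
  [-1,[0,0,0.06],[0,0,0]],
  [-1,[0,0,0.08],[0,0,0]],
  [-1,[0,0,0.08],[0,0,0]],
])

```text
time: 13.45
ee_pos: [0.5051, -0.1669, 0.0836]
tcp_rot: [0.163, 0.987, 0.0, -0.0]
ft_force: [-0.4, 0.2, -2.0]
finger_gap: 0.0122
grip_force: 44.4
```

Request:
servo_tool([
  [-1,[0,0,0.005],[0,0,0]],
  [-1,[0,0,0.01],[0,0,0]],
  [-1,[0,0,0.01],[0,0,0]],
])

```text
time: 13.75
ee_pos: [0.5052, -0.167, 0.0829]
tcp_rot: [0.163, 0.987, 0.0, 0.0]
ft_force: [-0.1, 1.7, -1.3]
finger_gap: 0.0123
grip_force: 44.4
```

Request:
servo_tool([
  [-1,[0,0,0.005],[0,0,0]],
  [-1,[0,0,0.01],[0,0,0]],
  [-1,[0,0,0.01],[0,0,0]],
])

```text
time: 14.05
ee_pos: [0.5052, -0.167, 0.0819]
tcp_rot: [0.163, 0.987, 0.0, -0.0]
ft_force: [0.5, 0.8, -1.5]
finger_gap: 0.0123
grip_force: 44.4
```

Request:
servo_tool([
  [-1,[0,0,0.005],[0,0,0]],
  [-1,[0,0,0.007],[0,0,0]],
  [-1,[0,0,0.007],[0,0,0]],
])

```text
time: 14.35
ee_pos: [0.5052, -0.167, 0.0812]
tcp_rot: [0.163, 0.987, 0.0, -0.0]
ft_force: [0.4, 2.2, -0.6]
finger_gap: 0.0126
grip_force: 44.5
```

Request:
servo_tool([
  [-1,[0,0,0.003],[0,0,0]],
  [-1,[0,0,0.006],[0,0,0]],
  [-1,[0,0,0.006],[0,0,0]],
])

```text
time: 14.65
ee_pos: [0.5052, -0.167, 0.0806]
tcp_rot: [0.163, 0.987, 0.0, 0.0]
ft_force: [1.2, 1.6, -0.1]
finger_gap: 0.0125
grip_force: 44.5
```

Request:
servo_tool([
  [-1,[0,0,0.003],[0,0,0]],
  [-1,[0,0,0.005],[0,0,0]],
  [-1,[0,0,0.005],[0,0,0]],
])

```text
time: 14.95
ee_pos: [0.5053, -0.1671, 0.0804]
tcp_rot: [0.163, 0.987, -0.0, 0.0]
ft_force: [-0.2, 1.5, 3.0]
finger_gap: 0.0127
grip_force: 44.9
```

The shoulder is stopped: force rose to +3 N at the expected height. I'll release slowly and look at the numbers before withdrawing.

Request:
servo_tool([
  [-0.7,[0,0,0],[0,0,0]],
  [-0.65,[0,0,0],[0,0,0]],
  [-0.5,[0,0,0],[0,0,0]],
  [-0.4,[0,0,0],[0,0,0]],
  [-0.3,[0,0,0],[0,0,0]],
  [-0.3,[0,0,0],[0,0,0]],
  [-0.3,[0,0,0],[0,0,0]],
])

```text
time: 15.65
ee_pos: [0.5052, -0.1671, 0.0801]
tcp_rot: [0.163, 0.987, -0.0, 0.0]
ft_force: [-0.8, -0.3, -0.7]
finger_gap: 0.0295
grip_force: 0.0
```

Request:
servo_tool([
  [-0.3,[0,0,-0.2],[0,0,0]],
  [-0.3,[0,0,-0.5],[0,0,0]],
  [-0.3,[0,0,-0.9],[0,0,0]],
  [-0.3,[0,0,-1],[0,0,0]],
  [-0.3,[0,0,-1],[0,0,0]],
])

```text
time: 16.15
ee_pos: [0.5057, -0.1673, 0.1814]
tcp_rot: [0.163, 0.987, -0.001, 0.002]
ft_force: [-0.8, 0.2, -0.2]
finger_gap: 0.0298
grip_force: 0.0
```

Request:
servo_tool([
  [-0.3,[0.5,0.5,0],[0,0,0]],
  [-0.3,[1,1,0],[0,0,0]],
  [-0.3,[1,1,0],[0,0,0]],
  [-0.3,[1,1,0],[0,0,0]],
])

```text
time: 16.55
ee_pos: [0.4395, -0.0365, 0.1787]
tcp_rot: [0.161, 0.987, 0.001, -0.002]
ft_force: [-0.3, -0.6, 0.9]
finger_gap: 0.0299
grip_force: 0.0
```

Request:
servo_tool([
  [-0.3,[0.5,0.5,0],[0,0,0]],
  [-0.3,[1,1,0],[0,0,0]],
  [-0.3,[1,1,0],[0,0,0]],
  [-0.3,[1,1,0],[0,0,0]],
])

```text
time: 16.95
ee_pos: [0.3773, 0.0894, 0.179]
tcp_rot: [0.161, 0.987, 0.0, -0.002]
ft_force: [0.9, -0.2, 0.2]
finger_gap: 0.0298
grip_force: 0.0
```

Run:
```python
from h import *
s0=cv2.imread("pics/scene0.png");t0=cv2.imread("pics/top0.png")
q=lambda n,z:proj(n,[.5056,-.1662,z]).round(1)
for n,a in(("scene",s0),("top",t0)):
    b=optics.snapshot(n);cv2.imwrite(f"pics/end_{n}.png",b)
    d=cv2.absdiff(cv2.cvtColor(a,cv2.COLOR_BGR2GRAY),cv2.cvtColor(b,cv2.COLOR_BGR2GRAY))
    m=(cv2.GaussianBlur(d,(3,3),0)>14).astype(np.uint8)
    N,l,st,c=cv2.connectedComponentsWithStats(m)
    print(n,"exp seat/top",q(n,.06),q(n,.12)); print([(st[i][:5].tolist()) for i in range(1,N) if st[i][4]>8])
g=cv2.cvtColor(cv2.imread("pics/end_scene.png"),cv2.COLOR_BGR2GRAY)
print(g[204:240,176:206])
```

```text
scene exp seat/top [191.8 231.2] [186.6 217.2]
[[56, 0, 233, 179, 15905], [48, 59, 70, 72, 1626], [98, 105, 7, 3, 14], [96, 113, 38, 20, 347], [301, 142, 8, 17, 104], [184, 216, 10, 20, 117]]
top exp seat/top [336.4 239.9] [338.6 238.9]
[[215, 209, 9, 9, 50], [334, 238, 6, 6, 26], [66, 265, 242, 155, 16168], [0, 355, 71, 65, 3472], [256, 401, 35, 19, 373], [306, 413, 6, 7, 30]]
[[122 123 122 ... 127 126 125]
 [124 122 123 ... 122 124 127]
 [123 122 122 ... 107 116 121]
 ...
 [116 128 125 ...  46  61  93]
 [128 129 122 ...  50  74 103]
 [128 126 113 ...  62  93 100]]
```

Frame differences show the spindle upright in hole1: its box in the scene view spans (184..194, 216..236), and the seated top was expected at (186.6,217.2). No bystander changed, so I'm handing in.

```bash
python3 -c "
from station import workorder; print(workorder.job_done())"
```

```text
the job is handed in; nothing more can be done
None
```

I put the shank down hole0 (the widest) with no contact, then left the spindle upright and released in hole1, its shoulder seated (contact about 3 N); the final images show no bystander moved, and the job is handed in, though no verdict was returned.

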